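Seat the heat block in the block heater

ROBOT

A 6-joint arm with a two-finger parallel gripper is mounted at the origin on the work surface. World frame = base frame: x ahead of the robot, y to its left, z up, the work surface at z = 0. Lengths are in m, angles in rad, forces in N, time in s.
With the tool pointing down it reaches from about 0.35 to 0.775 m from the base axis. Payload 7.3 kg.
Tool frame: the origin (TCP) lies at the very end of the fingers, on their centre line; the grasp point (between the pads) lies 19 mm behind it; z points along the fingers, y is the line along which they close (so a half turn about z gives the same grasp; the last joint's range is limited). The gripper opens to 92 mm and grips with 3 to 60 N. Pads are 19 mm wide; open, the fingers measure 130 mm over their backs; the gripper's body (75 mm by 190 mm) begins 47 mm behind the grasp point.
Start: joints at [-1.441, 0.342, 1.524, -0, 1.275, -0.146], TCP at [0.143, -0.505, 0.227] pointing down, gripper open.
Joint ranges: [-2.53, 2.53], [-0.77, 2.02], [0.04, 2.7], [-1, 4.14], [0.28, 2.66], [-3.11, 3.11]. Speed limits (rad/s): [2.57, 2.57, 3.14, 3.14, 3.14, 3.14].

INTERFACE

Orientations are given as [roll, pitch, yaw] about the fixed x, y, z axes, in that order (R = Rz(yaw) Ry(pitch) Rx(roll)).
In Python, from cell import robot gives the robot as it stands. The module is installed in compiled form; this text tells all that it offers.
- The arm moves only by the tool arm_command, never from a script. Its argument "moves" is a list of rows, each a list of 3 entries, a list of its own where there are three numbers: the shift along the tool's x, y, z in m, then the turn, a rotation vector about the tool's x, y, z in rad, then the finger opening in m, from 0 to 0.0918. In form: [[[dx, dy, dz], [ax, ay, az], claw], ...]. A call has exactly 5 rows; each row is the pose to reach, as a shift and turn from the pose commanded when the call began, along the tool's axes at that moment; what a row does not reach only later rows make up. A row lasts 1/10 s, in which the tool goes at most 50 mm and 8.59 degrees, less where a joint would pass 70% of its speed; a pose out of reach is approached as far as the arm can. A call with a gripper value outside its range is refused whole. The fingers move at their own pace and stop on an object; "squeeze" is the grip in N (left out, the last holds). Time passes only in rows, so rows that repeat a pose let the fingers close, or fill a call up. It gives the time, the measured TCP pose, the force, the opening and the grip force at its end, in the units of the state.
- robot.observe(): the state, without advancing time (a new reading comes with each control period).
- robot.read_camera(name): name is "scene" or "side" or "wrist"; returns the picture (420x560x3 uint8, red, green, blue); there is no depth.
- robot.camera_model(name): a dict with "fx", "fy", "cx", "cy" (pixels), "R" (3x3) and "t" (3): a world point X has camera coordinates R X + t. Camera axes: x right, y down, z forward; pixel columns grow to the right and rows downward; lengths in m; the calibration is good to about 2 mm. A picture is of the moment at which its call begins: read the wrist's pose just before it. camera_model takes no time and is no camera call; for the wrist camera it gives the pose at the moment of the call.
- robot.hand_in(): hands the job in; it is judged then, once.
The state is a dict: "time": time; "qpos": joint angles; "qvel": joint speeds; "joint_efforts": joint torques, N m; "tool_pos": TCP position; "tool_rot": TCP orientation; "contact_force": force on the tool from outside, world axes, zero at the start; "torque": the same for the moment, N m; "opening": finger opening in m; "grip_force": force on a finger pad.
Only numpy, scipy, OpenCV 4.12 (cv2) and the standard library are available. Lean on these libraries where they do the work, as an engineer would, in place of code of your own. Each camera call takes 0.05 s, during which the arm holds its last target. There are 200 camera calls.

TASK

Lift the cover out of the block heater's pocket and lay it flat, handle up, in the middle of the black rubber mat. Then slide the aluminium heat block along the heater's deck, without lifting it off the deck, so that its leading end dips into the pocket first against the sprung plate, and push and press its other end down until the block sits fully home and flat in the pocket. Do not disturb the tip box, the tube rack or the bottle.

Things in the scene. Friction and masses are not known exactly. Their poses are not given: they have to be found in the camera images.
- heater: Block heater, a bench instrument fixed to the bench. Origin on the bench; housing spans its x -100 to 98, y -170 to 145 mm. Its flat aluminium deck, 70 mm above the bench, spans x -100 to 31 mm and is open on its other three sides. The pocket in the deck spans x -32 to 32, y 20 to 124 mm, 15 mm deep, walls upright. Nothing on the control panel needs operating.
- rail (a point): On the face of the upright steel rail along the deck's +x side: heater x 31, y -80 mm, at deck height (70 mm). Rail and the control panel behind it rise 18 mm above the deck. A block sliding against the rail towards heater +y is in line with the pocket (its centre at heater x 0). Axes as the heater's.
- pocket (a point): On the pocket's floor, 55 mm above the bench, 15 mm below the deck, at heater x 0, y 68 mm: where the underside centre of the seated block belongs. Axes as the heater's. The pocket is 64.5 mm wide; its near rim, which the block's tail must pass, is at heater y 20 mm.
- plate_face (a point): Middle of the face of the steel plate across the pocket's +y end, as high as the pocket is deep. It slides 6.5 mm to +y on a spring: 1.4 N at first, 10.5 N fully back. Free, it is 94 mm from the near rim; the 96 mm block pushes it back 2 mm when seated, 3 to 5 mm while its tail passes the rim.
- block: Aluminium heat block, 62 (x) x 96 (y) x 44 (z) mm, 0.44 to 0.7 kg, dark wells in its top; origin at the centre of its underside. It starts on the deck between the pocket and the deck's -y end, off the rail, turned up to 0.3 rad from the heater's axes; seated, its long side lies along heater y. Friction is moderate: it slides when pushed low on a side and stops with the push.
- block_nose (a point): Middle of the block's lower +y edge (48 mm ahead of the origin): the end that enters the pocket first.
- block_tail (a point): Middle of the block's lower -y edge (48 mm behind the origin): the end that goes down last. If the push is let off while this edge is only just past the rim, the spring may throw it back up onto the deck: push it 2 to 3 mm past the rim and, still pushing, drag or press the tail face some mm down below the rim before letting go. Friction then holds it part way until it is pressed home from above.
- cover: Grey pocket cover, 0.13 to 0.21 kg. Origin: underside centre of its boss (50 x 80 x 6 mm). Above it a plate 58 (x) x 126 (y) x 6 mm, then an upright bar handle 16 mm thick (x), 70 long (y), 12 to 56 mm above the origin. It starts over the pocket, plate on the deck, boss hanging loosely into the pocket, origin 64 mm above the bench, axes as the heater's. It lifts straight out.
- mat: Black rubber mat fixed to the bench beside the heater, 100 (x) x 135 (y) x 4 (z) mm, origin at its underside centre. It and the three bystanders swap four places: two beyond each end of the heater, about 112 mm apart.
- tip_box: Bystander: blue and yellow pipette tip box, 66 x 110 x 62 mm, loose, origin at its underside centre.
- tube_rack: Bystander: white rack of red-capped tubes, 60 x 100 x 77 mm, loose, origin at its underside centre.
- bottle: Bystander: jar 64 mm across, 115 mm high, loose, origin at its underside centre.
Things that resemble listed ones, but are neither listed nor needed, are in the scene too. What is shaped like the block but green is not meant. Leave any turquoise look-alike of the cover alone.

How it is judged:
By the outcome, as a careful person would: the job done as asked, in the order asked, and still so for the second after the job is handed in, with the robot touching nothing.
It also fails if it takes over 72 s, if anything falls off the work surface, if the arm or the gripper's body presses on something with over 40 N, if the wrist force passes 120 N, or if a joint passes its speed limit or range.

## Working session

There is one attempt and no reset: what is moved stays moved. The work goes in short steps, Python scripts to look and compute and a tool call to move; the robot and the scene stay as the last step left them, time stands still between calls to the robot, and variables do not carry over. Pictures are saved under pics/ and viewed, at most 10 in all, crops included, and the job is handed in when it is done.

Besides the shell and the picture viewer there is one more tool, called after "Emit:" as name([rows], argument=value, ...), one row to a line, values as JSON. arm_command: Moves the arm, as the interface text tells. Its arguments: {"type":"object","properties":{"moves":{"type":"array"},"squeeze":{"type":"number"}},"required":["moves"]}

```bash
mkdir -p pics; ls
python3 - <<'E'
from cell import robot
import cv2,numpy as np
for n in("scene","side"):
    im=robot.read_camera(n); cv2.imwrite(f"pics/{n}0.png",im[:,:,::-1])
    m=robot.camera_model(n); print(n,{k:np.round(v,3).tolist() for k,v in m.items()})
s=robot.observe(); print(s)
E
```

```text
pics
scene {'fx': 381.946, 'fy': 381.946, 'cx': 277.291, 'cy': 206.482, 'R': [[-0.747, 0.665, 0.012], [0.54, 0.617, -0.572], [-0.387, -0.421, -0.82]], 't': [0.382, -0.232, 1.009]}
side {'fx': 383.035, 'fy': 383.035, 'cx': 284.795, 'cy': 222.251, 'R': [[0.965, -0.262, 0.012], [-0.129, -0.514, -0.848], [0.228, 0.817, -0.53]], 't': [-0.498, 0.118, 0.697]}
{'time': 0.1, 'qpos': array([-1.44098265e+00,  3.42627548e-01,  1.52489071e+00,  2.30317502e-06,
        1.27538178e+00, -1.45980444e-01]), 'qvel': array([-0.00129524, -0.000926  , -0.00304677, -0.00041894,  0.00182268,
       -0.00070719]), 'joint_efforts': array([ 1.81027335e-03, -4.32004416e+01, -2.44694620e+01,  7.18646217e-02,
        5.26230584e-02, -3.73600074e-05]), 'tool_pos': array([ 0.14295041, -0.50480676,  0.22613843]), 'tool_rot': array([-3.14029950e+00, -1.92353448e-04,  2.75793320e-01]), 'contact_force': array([-0.27227824, -0.35541702, -0.46515712]), 'torque': array([ 0.03457776, -0.00949482, -0.07377646]), 'grip_force': 0.0, 'opening': 0.09173765786495769}
```

View pics/scene0.png

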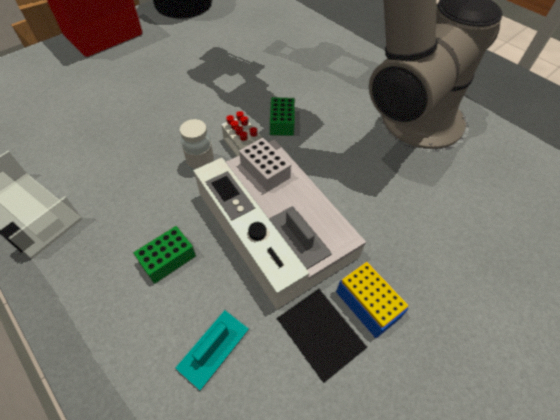

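View pics/side0.png

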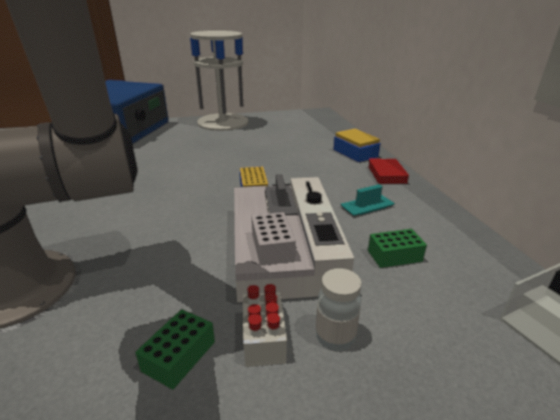

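Scene picture, candidates:
- **Block:** the grey aluminium one at (265,163). The green look-alikes at (283,115) and (165,253) are rejected.
- **Cover:** the grey one at (300,235). The turquoise one at (212,350) is rejected.
- **Mat:** (320,335).
- **Bystanders:** tip box (372,300), rack (240,127), bottle (195,140).

I'll check these in one close crop and measure.

```bash
cat > h.py <<'E'
from cell import robot
import cv2,numpy as np
def ray(m,uv,z):
    R=np.array(m["R"]);t=np.array(m["t"]);C=-R.T@t
    uv=np.atleast_2d(np.asarray(uv,float))
    d=np.c_[(uv[:,0]-m["cx"])/m["fx"],(uv[:,1]-m["cy"])/m["fy"],np.ones(len(uv))]@R
    return C+d*((z-C[2])/d[:,2])[:,None]
def proj(m,X):
    p=np.atleast_2d(X)@np.array(m["R"]).T+np.array(m["t"])
    return np.c_[p[:,0]/p[:,2]*m["fx"]+m["cx"],p[:,1]/p[:,2]*m["fy"]+m["cy"]]
def blobs(mask,amin=100):
    cs,_=cv2.findContours(mask.astype(np.uint8),cv2.RETR_EXTERNAL,cv2.CHAIN_APPROX_NONE)
    return sorted([c[:,0] for c in cs if cv2.contourArea(c)>amin],key=lambda c:-cv2.contourArea(c))
def rect(P):
    (c,s,a)=cv2.minAreaRect((P[:,:2]*1000).astype(np.float32)); return np.round(c,1),np.round(s,1),round(a,1)
E
python3 - <<'E'
from h import *
im=cv2.imread("pics/scene0.png")
c=im[100:390,170:430]; cv2.imwrite("pics/c0.png",cv2.resize(c,None,fx=2,fy=2,interpolation=cv2.INTER_CUBIC))
m=robot.camera_model("scene")
sub=im.max(2)<25
sub[:280]=0
for b in blobs(sub,500): print("mat",b.mean(0),rect(ray(m,b,.004)))
for p in [(365,243),(300,235),(265,163),(283,115),(308,280)]: print(p,im[p[1],p[0]],ray(m,p,.07).round(3))
E
```

```text
(365, 243) [113 121 125] [[0.441 0.165 0.07 ]]
(300, 235) [44 44 47] [[0.52  0.072 0.07 ]]
(265, 163) [161 168 179] [[ 0.453 -0.108  0.07 ]]
(283, 115) [13 40 11] [[ 0.322 -0.194  0.07 ]]
(308, 280) [82 91 92] [[0.572 0.148 0.07 ]]
```

View pics/c0.png

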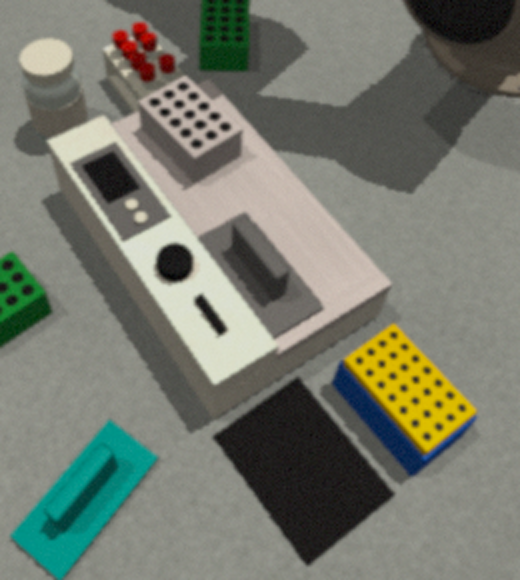

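Run:
```python
from h import *
im=cv2.imread("pics/scene0.png"); m=robot.camera_model("scene")
f=lambda pts:np.array(pts,float)/2+[170,100]
H=np.array([[-100,145],[31,145],[98,145],[31,-170],[98,-170]])/1000
px=f([(391,284),(277,349),(213,384),(108,117),(50,142)]); zs=[.07,.088,.088,.088,.088]
W=np.array([ray(m,p,z)[0,:2] for p,z in zip(px,zs)])
def fit(A,B):
    a=A-A.mean(0);b=B-B.mean(0);th=np.arctan2((a[:,0]*b[:,1]-a[:,1]*b[:,0]).sum(),(a*b).sum())
    R=np.array([[np.cos(th),-np.sin(th)],[np.sin(th),np.cos(th)]]);t=B.mean(0)-R@A.mean(0);return th,R,t
th,R,t=fit(H,W); print("heater",th,t,"res mm",((W-(H@R.T+t))*1000).round(1).tolist())
print("pocket",R@[0,.068]+t,"+72y",R@[0,.072]+t)
P=ray(m,f([(139,126),(188,78),(243,127),(192,160)]),.114)[:,:2]; print("block top",P.round(3).tolist(),P.mean(0),"in heater",(R.T@(P.mean(0)-t)).round(4), "sides",np.linalg.norm(np.roll(P,-1,0)-P,axis=1).round(3)); e=P[2]-P[1]; print("yaw long",np.arctan2(e[1],e[0])-np.pi/2-th)
P=ray(m,f([(200,233),(245,213),(322,300),(277,332)]),.076)[:,:2]; print("cover plate",P.round(3).tolist(),P.mean(0),(R.T@(P.mean(0)-t)).round(4))
P=ray(m,f([(232,217),(289,272)]),.12)[:,:2]; print("handle top", P, P.mean(0))
P=ray(m,f([(214,437),(298,378),(393,494),(309,565)]),.004)[:,:2]; print("mat",P.round(3).tolist(),P.mean(0),(R.T@(P.mean(0)-t)).round(4),np.linalg.norm(np.roll(P,-1,0)-P,axis=1).round(3))
e=P[2]-P[1];print("mat yaw",np.arctan2(e[1],e[0])-np.pi/2)
P=ray(m,f([(343,361),(394,325),(475,410),(425,449)]),.062)[:,:2]; print("tips",P.round(3).tolist(),P.mean(0),(R.T@(P.mean(0)-t)).round(4))
print(robot.camera_model("wrist"))
```

```text
heater -0.15718170388033198 [0.51542748 0.00788092] res mm [[-1.0, -2.7], [2.6, -0.4], [-1.4, -2.5], [0.2, 3.3], [-0.4, 2.2]]
pocket [0.52607188 0.07504264] +72y [0.52669802 0.07899333]
block top [[0.516, -0.111], [0.436, -0.13], [0.438, -0.042], [0.504, -0.043]] [ 0.47351395 -0.08149677] in heater [-0.0274 -0.0948] sides [0.082 0.088 0.066 0.069]
yaw long 0.12556033091686641
cover plate [[0.538, 0.007], [0.489, 0.018], [0.502, 0.135], [0.555, 0.131]] [0.52100383 0.0725579 ] [-0.0046  0.0648]
handle top [[0.52330243 0.03461607]
 [0.52517218 0.10986414]] [0.5242373 0.0722401]
mat [[0.643, 0.147], [0.545, 0.157], [0.559, 0.288], [0.655, 0.279]] [0.60069252 0.2177983 ] [0.0514 0.2207] [0.098 0.132 0.097 0.133]
mat yaw -0.10702255006356998
tips [[0.525, 0.186], [0.464, 0.192], [0.474, 0.291], [0.532, 0.284]] [0.49896343 0.23816306] [-0.0523  0.2249]
{'fx': 358.49361258830663, 'fy': 358.49361258830663, 'cx': 277.762363830435, 'cy': 211.725834802605, 'R': array([[ 0.27164711, -0.96239439, -0.00221082],
       [-0.93036505, -0.26319281,  0.2552458 ],
       [-0.246229  , -0.06727991, -0.96687367]]), 't': array([-0.5240426 , -0.03205731,  0.38959181])}
```

Emit:
arm_command([
  [[0.035,-0.03,0.0],[0,0,0],0.05],
  [[0.07,-0.06,0.0],[0,0,0],0.05],
  [[0.105,-0.09,0.0],[0,0,0],0.05],
  [[0.14,-0.12,0.0],[0,0,0],0.05],
  [[0.175,-0.15,0.0],[0,0,0],0.05],
])

```text
time: 0.6
tool_pos: [0.271, -0.3114, 0.2265]
tool_rot: [-3.141, -0.0, 0.275]
contact_force: [0.6, -0.7, -0.1]
opening: 0.0563
grip_force: 0.0
```

Emit:
arm_command([
  [[0.035,-0.03,0.0],[0,0,-0.14],0.034],
  [[0.07,-0.06,0.0],[0,0,-0.28],0.034],
  [[0.105,-0.09,0.0],[0,0,-0.42],0.034],
  [[0.14,-0.12,0.0],[0,0,-0.56],0.034],
  [[0.175,-0.15,0.0],[0,0,-0.7],0.034],
])

```text
time: 1.1
tool_pos: [0.3986, -0.1194, 0.2267]
tool_rot: [3.142, 0.0, 0.981]
contact_force: [-0.2, -0.7, 0.5]
opening: 0.034
grip_force: 0.0
```

```bash
cat >> h.py <<'E'
from scipy.spatial.transform import Rotation as Ro
TH=-0.157; T0=np.array([0.5154,0.0079])
def delta(X,yaw=None,pitch=0,p=None,r=None):
    s=robot.observe(); p=s["tool_pos"] if p is None else p; R=Ro.from_euler("xyz",s["tool_rot"])
    Rt=Ro.from_euler("xyz",[np.pi,pitch,yaw]) if yaw is not None else R
    return (R.inv().apply(np.array(X)-p)).round(4).tolist(),((R.inv()*Rt).as_rotvec()).round(4).tolist()
def h2w(x,y,z): c,s=np.cos(TH),np.sin(TH); return [T0[0]+c*x-s*y,T0[1]+s*x+c*y,z]
def w2h(X): c,s=np.cos(TH),np.sin(TH); d=np.array(X[:2])-T0; return [c*d[0]+s*d[1],-s*d[0]+c*d[1],X[2]]
E
python3 -c "
from h import *
print(robot.observe()['tool_pos'],delta([.525,.074,.2],TH+np.pi/2))"
```

```text
[ 0.39862742 -0.11938363  0.22665738] ([0.231, -0.0024, 0.0266], [-0.0, 0.0002, -0.4323])
```

Emit:
arm_command([
  [[0.046,0,0.005],[0,0,-0.086],0.034],
  [[0.092,0,0.01],[0,0,-0.172],0.034],
  [[0.138,-0.001,0.015],[0,0,-0.258],0.034],
  [[0.184,-0.002,0.02],[0,0,-0.344],0.034],
  [[0.23,-0.002,0.026],[0,0,-0.432],0.034],
])

```text
time: 1.6
tool_pos: [0.5259, 0.0723, 0.2003]
tool_rot: [-3.141, 0.0, 1.412]
contact_force: [0.2, -1.1, 0.4]
opening: 0.0338
grip_force: 0.0
```

Run:
```python
from h import *
m=robot.camera_model("wrist"); im=robot.read_camera("wrist"); cv2.imwrite("pics/w1.png",im[:,:,::-1])
s=robot.observe(); print(s["tool_pos"],s["tool_rot"]); print(-m["R"].T@m["t"])
g=[h2w(x,0.064+y,.12) for x,y in((-.008,-.035),(.008,-.035),(.008,.035),(-.008,.035))]; print(proj(m,g).round(0).tolist())
```

```text
[0.52848419 0.07731135 0.19896524] [ 3.14127235 -0.00333453  1.41862892]
[0.53648908 0.13969922 0.35782818]
[[267.0, 268.0], [289.0, 268.0], [290.0, 171.0], [266.0, 171.0]]
```

View pics/w1.png

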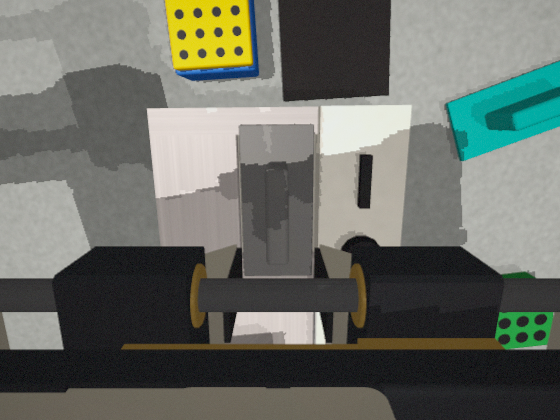

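The wrist picture shows the following:
- The grey cover's plate spans (239,124) to (314,276), and its handle's top spans columns 266–289 from row 163.
- The heater's +y edge is at row ~106, with corners at columns 148, 320 and 411.
- The mat's near corners are at (283,101) and (389,95), and the tip box is at (212,35).

Run:
```python
from h import *
s=robot.observe(); yaw=s["tool_rot"][2]
# rebuild model at picture time from the print: same standing pose now
m=robot.camera_model("wrist"); print(s["tool_pos"],s["tool_rot"])
q=lambda n,p,z:print(n,(np.array([w2h(X) for X in ray(m,p,z)])*1000).round(1).tolist(), ray(m,p,z).round(4)[:,:2].tolist())
q("plate",[(239,124),(314,124),(313,276),(235,276)],.076)
q("handle top",[(266,163),(289,163)],.12)
q("deck corner",[(148,108)],.07)
q("panel",[(320,105),(411,105)],.088)
q("rail",[(316,270)],.088)
q("mat near",[(283,101),(389,95)],.004)
print(delta([0.525,.0725,.11],TH+np.pi/2))
```

```text
[0.52848419 0.07731135 0.19896524] [ 3.14127235 -0.00333453  1.41862892]
plate [[-28.2, 134.2, 76.0], [28.9, 134.4, 76.0], [31.8, 9.1, 76.0], [-34.4, 8.8, 76.0]] [[0.5086, 0.1448], [0.565, 0.1362], [0.5482, 0.012], [0.4828, 0.022]]
handle top [[-6.3, 109.9, 120.0], [8.9, 110.0, 120.0]] [[0.5264, 0.1175], [0.5413, 0.1151]]
deck corner [[-98.5, 145.8, 70.0]] [[0.4409, 0.1673]]
panel [[31.6, 147.9, 88.0], [97.1, 148.1, 88.0]] [[0.5698, 0.149], [0.6344, 0.139]]
rail [[32.7, 19.9, 88.0]] [[0.5508, 0.0225]]
mat near [[6.1, 154.4, 4.0], [105.5, 160.1, 4.0]] [[0.5456, 0.1594], [0.6446, 0.1496]]
([-0.0056, -0.0027, 0.0889], [0.0003, -0.0033, 0.0048])
```

Emit:
arm_command([
  [[0.002,-0.001,0.02],[0,0,0.004],0.036],
  [[0.002,-0.001,0.045],[0,0,0.004],0.036],
  [[0.002,-0.001,0.07],[0,0,0.004],0.036],
  [[0.002,-0.001,0.09],[0,0,0.004],0.036],
  [[0.002,-0.001,0.104],[0,0,0.004],0.036],
])

```text
time: 2.15
tool_pos: [0.5237, 0.0725, 0.0948]
tool_rot: [-3.139, 0.001, 1.404]
contact_force: [-0.0, 0.2, -0.3]
opening: 0.036
grip_force: 0.0
```

Emit:
arm_command([
  [[0,0,0],[0,0,0],0.036],
  [[0,0,0],[0,0,0],0.01],
  [[0,0,0],[0,0,0],0.01],
  [[0,0,0],[0,0,0],0.01],
  [[0,0,0],[0,0,0],0.01],
], squeeze=25)

```text
time: 2.65
tool_pos: [0.5252, 0.0725, 0.0976]
tool_rot: [3.14, -0.0, 1.404]
contact_force: [-0.1, -0.3, 2.6]
opening: 0.0158
grip_force: 24.9
```

Emit:
arm_command([
  [[0,0,-0.01],[0,0,0],0.01],
  [[0,0,-0.03],[0,0,0],0.01],
  [[0,0,-0.055],[0,0,0],0.01],
  [[0,0,-0.08],[0,0,0],0.01],
  [[0,0,-0.09],[0,0,0],0.01],
])

```text
time: 3.15
tool_pos: [0.5257, 0.0726, 0.1896]
tool_rot: [3.137, -0.001, 1.404]
contact_force: [0.4, -0.4, -2.4]
opening: 0.0157
grip_force: 24.9
```

Run:
```python
from h import *
m=robot.camera_model("wrist"); im=robot.read_camera("wrist"); cv2.imwrite("pics/w2.png",im[:,:,::-1])
s=robot.observe(); print({k:np.round(s[k],4) for k in("tool_pos","tool_rot","contact_force","opening","grip_force")})
print(delta([0.6013,.220,.16],1.468))
```

```text
{'tool_pos': array([0.5259, 0.0726, 0.19  ]), 'tool_rot': array([ 3.1365e+00, -7.0000e-04,  1.4039e+00]), 'contact_force': array([ 0.5537,  0.2845, -0.8011]), 'opening': np.float64(0.0157), 'grip_force': np.float64(24.9196)}
([0.1579, 0.0497, 0.0304], [0.0051, -0.0006, -0.0641])
```

View pics/w2.png

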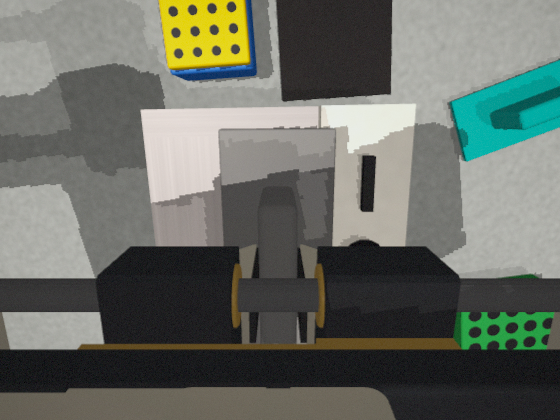

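The cover is held level. Its plate's far edge is at row 129, columns 220–336. The pocket is open behind it.

Run:
```python
from h import *
m=robot.camera_model("wrist"); s=robot.observe(); R=Ro.from_euler("xyz",s["tool_rot"])
for z in(.167,.169,.171):
    P=ray(m,[(220,129),(336,129)],z); L=R.inv().apply(P-s["tool_pos"]); print(z,(L*1000).round(1).tolist(),np.linalg.norm(P[1]-P[0]))
mx=np.array([.6013,.220])
P=ray(m,[(282,101),(391,95)],.004)[:,:2];e=P[1]-P[0];print("mat near",P,np.linalg.norm(e),np.arctan2(e[1],e[0]))
n=np.array([-e[1],e[0]])/np.linalg.norm(e); print("mat centre",P.mean(0)+n*.0675)
```

```text
0.167 [[62.7, -28.8, 22.9], [62.6, 28.2, 23.2]] 0.05696559173688567
0.169 [[62.7, -28.4, 20.9], [62.7, 27.9, 21.2]] 0.05633471634868868
0.171 [[62.8, -28.1, 18.9], [62.8, 27.6, 19.2]] 0.05570384096049148
mat near [[0.54393405 0.15352576]
 [0.6430409  0.1420942 ]] 0.09976395910011981 -0.11483827135998252
mat centre [0.60122203 0.21486538]
```

Emit:
arm_command([
  [[0.025,0.008,0],[0,0,-0.01],0.01],
  [[0.06,0.02,0],[0,0,-0.03],0.01],
  [[0.1,0.033,0],[0,0,-0.045],0.01],
  [[0.135,0.044,0],[0,0,-0.057],0.01],
  [[0.154,0.05,0],[0,0,-0.057],0.01],
])

```text
time: 3.7
tool_pos: [0.5997, 0.2186, 0.185]
tool_rot: [-3.14, 0.0, 1.463]
contact_force: [-0.2, -1.1, -1.8]
opening: 0.0158
grip_force: 24.9
```

Emit:
arm_command([
  [[0,0,0.02],[0,0,0],0.01],
  [[0,0,0.055],[0,0,0],0.01],
  [[0,0,0.09],[0,0,0],0.01],
  [[0,0,0.12],[0,0,0],0.01],
  [[0,0,0.135],[0,0,0],0.01],
])

```text
time: 4.2
tool_pos: [0.5971, 0.2155, 0.0475]
tool_rot: [-3.135, 0.002, 1.461]
contact_force: [0.1, -0.0, -0.6]
opening: 0.0159
grip_force: 24.9
```

Run:
```python
from h import *
s=robot.observe(); print({k:np.round(s[k],4) for k in("tool_pos","tool_rot","contact_force","opening")})
print(delta([0.601,.2165,.0385],1.461))
```

```text
{'tool_pos': array([0.5971, 0.2155, 0.0475]), 'tool_rot': array([-3.1353e+00,  2.4000e-03,  1.4608e+00]), 'contact_force': array([ 0.094 , -0.0365, -0.6226]), 'opening': np.float64(0.0159)}
([0.0015, 0.0038, 0.0089], [-0.0063, 0.0024, -0.0002])
```

Emit:
arm_command([
  [[0,0.002,0.002],[0,0,0],0.01],
  [[0,0.002,0.005],[0,0,0],0.01],
  [[0,0.002,0.008],[0,0,0],0.01],
  [[0,0.002,0.01],[0,0,0],0.01],
  [[0,0.002,0.01],[0,0,0],0.01],
])

```text
time: 4.7
tool_pos: [0.6018, 0.2159, 0.0423]
tool_rot: [3.141, -0.0, 1.461]
contact_force: [0.3, -0.4, -1.4]
opening: 0.016
grip_force: 24.9
```

Emit:
arm_command([
  [[0,0,0.0015],[0,0,0],0.01],
  [[0,0,0.003],[0,0,0],0.01],
  [[0,0,0.004],[0,0,0],0.01],
  [[0,0,0.005],[0,0,0],0.01],
  [[0,0,0.005],[0,0,0],0.01],
])

```text
time: 5.2
tool_pos: [0.6016, 0.2159, 0.0376]
tool_rot: [3.141, 0.0, 1.461]
contact_force: [-2.6, -1.2, 4.7]
opening: 0.0158
grip_force: 24.9
```

Emit:
arm_command([
  [[0,0,-0.0005],[0,0,0],0.036],
  [[0,0,-0.0005],[0,0,0],0.036],
  [[0,0,-0.0005],[0,0,0],0.036],
  [[0,0,-0.02],[0,0,0],0.036],
  [[0,0,-0.06],[0,0,0],0.036],
])

```text
time: 5.7
tool_pos: [0.5994, 0.2153, 0.0937]
tool_rot: [-3.134, 0.003, 1.461]
contact_force: [-0.1, -0.3, -0.1]
opening: 0.0361
grip_force: 0.0
```

Emit:
arm_command([
  [[0,0,-0.04],[0,0,0],0.036],
  [[0,0,-0.08],[0,0,0],0.036],
  [[-0.025,0,-0.115],[0,0,0],0.036],
  [[-0.07,-0.01,-0.115],[0,0,0],0.036],
  [[-0.115,-0.025,-0.115],[0,0,0],0.06],
])

```text
time: 6.2
tool_pos: [0.5645, 0.1034, 0.2127]
tool_rot: [3.138, -0.0, 1.462]
contact_force: [0.3, -1.3, -0.5]
opening: 0.0401
grip_force: 0.0
```

Run:
```python
from h import *
im=robot.read_camera("scene"); cv2.imwrite("pics/s2.png",cv2.resize(im[100:390,170:430,::-1],None,fx=2,fy=2,interpolation=cv2.INTER_CUBIC))
s=robot.observe(); print({k:np.round(s[k],4) for k in("tool_pos","tool_rot","contact_force","opening")})
print(delta([0.483,-.03,.22],1.461))
```

```text
{'tool_pos': array([0.5607, 0.0974, 0.2118]), 'tool_rot': array([-3.1395,  0.0043,  1.4588]), 'contact_force': array([-0.9035, -2.3588, -0.9097]), 'opening': np.float64(0.0436)}
([-0.1353, -0.063, -0.0075], [-0.0021, 0.0043, -0.0022])
```

Emit:
arm_command([
  [[-0.045,-0.011,0],[0,0,0.01],0.0918],
  [[-0.09,-0.022,0],[0,0,0.02],0.0918],
  [[-0.135,-0.034,0],[0,0,0.03],0.0918],
  [[-0.18,-0.046,0],[0,0,0.045],0.0918],
  [[-0.22,-0.056,0],[0,0,0.045],0.0918],
])

```text
time: 6.75
tool_pos: [0.4833, -0.11, 0.2118]
tool_rot: [3.141, 0.0, 1.415]
contact_force: [0.7, -0.9, -0.3]
opening: 0.0836
grip_force: 0.0
```

Emit:
arm_command([
  [[-0.02,-0.005,0],[0,0,0],0.0918],
  [[-0.02,-0.005,0],[0,0,0],0.0918],
  [[-0.02,-0.005,0],[0,0,0],0.0918],
  [[-0.02,-0.005,0],[0,0,0],0.0918],
  [[-0.02,-0.005,0],[0,0,0],0.0918],
])

```text
time: 7.25
tool_pos: [0.4766, -0.1261, 0.2116]
tool_rot: [-3.142, -0.0, 1.418]
contact_force: [0.0, 0.2, 0.0]
opening: 0.0919
grip_force: 0.0
```

Run:
```python
from h import *
m=robot.camera_model("wrist"); im=robot.read_camera("wrist"); cv2.imwrite("pics/w3.png",im[:,:,::-1])
s=robot.observe(); print({k:np.round(s[k],4) for k in("tool_pos","tool_rot")}); np.savez("w3.npz",**m)
im=robot.read_camera("scene"); c=cv2.resize(im[100:390,170:430,::-1],None,fx=2,fy=2,interpolation=cv2.INTER_CUBIC); cv2.imwrite("pics/s3.png",c[:, :])
```

```text
{'tool_pos': array([ 0.4766, -0.1262,  0.2116]), 'tool_rot': array([-3.1416e+00, -1.0000e-04,  1.4175e+00])}
```

View pics/w3.png

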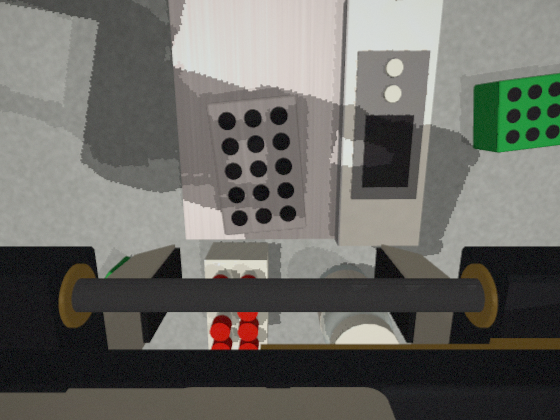

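View pics/s3.png

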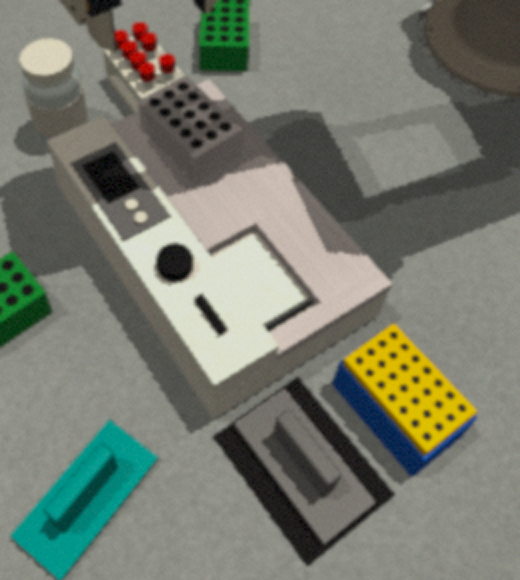

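Scene: the cover lies centred on the mat, handle up, and the pocket is open at crop (255,275).
Wrist: the block's well grid has corners (227,121), (279,115), (288,213) and (239,218). The deck's -y edge is at row 240, and the rail runs along column ~340.

Run:
```python
from h import *
m=dict(np.load("w3.npz")); s=robot.observe()
q=lambda n,p,z:print(n,(np.array([w2h(X) for X in ray(m,p,z)])*1000).round(1).tolist())
w=[(227,121),(279,115),(288,213),(239,218)]
P=ray(m,w,.114); c=P.mean(0); a=(P[0]+P[1]-P[2]-P[3])/2; yaw=np.arctan2(a[1],a[0])-np.pi/2
b=(P[1]-P[0]+P[2]-P[3])/2
print("block",c,w2h(c),"yaw world",yaw,np.arctan2(b[1],b[0]),"rel",yaw-TH, np.linalg.norm(a),np.linalg.norm(b))
q("deck -y edge",[(184,240),(336,240)],.07); q("-x edge",[(172,30),(184,230)],.07); q("rail top",[(346,20),(337,243)],.088); q("panel -y",[(337,244),(418,244)],.088)
e=ray(m,[(346,20),(337,243)],.088); d=e[0]-e[1]; print("rail yaw",np.arctan2(d[1],d[0])-np.pi/2)
d=np.diff(ray(m,[(172,30),(184,230)],.07),axis=0)[0]*-1; print("edge yaw",np.arctan2(d[1],d[0])-np.pi/2)
print("block2", delta([c[0],c[1],.12],yaw+np.pi/2))
```

```text
block [ 0.46754325 -0.09136357  0.114     ] [np.float64(-0.03174771831680385), np.float64(-0.10552538799111322), np.float64(0.11399999999999999)] yaw world -0.06043620584368159 -0.04575331127621963 rel 0.09656379415631841 0.0699425218352149 0.036265047967430596
deck -y edge [[-100.4, -175.0, 70.0], [33.6, -174.6, 70.0]]
-x edge [[-98.8, -6.1, 70.0], [-99.8, -165.8, 70.0]]
rail top [[30.3, -3.1, 88.0], [31.4, -170.9, 88.0]]
panel -y [[31.5, -171.8, 88.0], [98.7, -171.6, 88.0]]
rail yaw -0.1500809093663833
edge yaw -0.16323164244067057
block2 ([0.0332, -0.0142, 0.0916], [-0.0001, -0.0, -0.0929])
```

Emit:
arm_command([
  [[0.015,-0.006,0.01],[0,0,-0.04],0.0918],
  [[0.033,-0.014,0.03],[0,0,-0.093],0.0918],
  [[0.033,-0.014,0.06],[0,0,-0.093],0.0918],
  [[0.033,-0.014,0.09],[0,0,-0.093],0.0918],
  [[0.033,-0.014,0.11],[0,0,-0.093],0.0918],
])

```text
time: 7.85
tool_pos: [0.4669, -0.0914, 0.1]
tool_rot: [-3.14, -0.0, 1.51]
contact_force: [-0.5, -0.1, -0.2]
opening: 0.0915
grip_force: 0.0
```

Emit:
arm_command([
  [[0,0,0.003],[0,0,0],0.0918],
  [[0,0,0.005],[0,0,0],0.0918],
  [[0,0,0.005],[0,0,0],0.075],
  [[0,0,0.005],[0,0,0],0.065],
  [[0,0,0.005],[0,0,0],0.0625],
], squeeze=15)

```text
time: 8.35
tool_pos: [0.468, -0.0927, 0.0976]
tool_rot: [3.14, 0.001, 1.509]
contact_force: [0.1, 0.4, 0.1]
opening: 0.0723
grip_force: 0.0
```

Emit:
arm_command([
  [[0,0,0],[0,0,0],0.0625],
  [[0,0,0],[0,0,0],0.0625],
  [[0,0,0],[0,0,0],0.0625],
  [[0,0,0],[0,0,0],0.0625],
  [[0,0,0],[0,0,0],0.0625],
])

```text
time: 8.85
tool_pos: [0.4675, -0.0925, 0.0967]
tool_rot: [3.142, 0.0, 1.509]
contact_force: [-0.5, 0.4, -0.0]
opening: 0.0625
grip_force: 0.0
```

```bash
sed -i 's/T0=np.array(\[0.5154,0.0079\])/T0=np.array([0.5149,0.0049])/' h.py
python3 - <<'E'
from h import *
s=robot.observe(); print(np.round(w2h(s["tool_pos"]),4),s["contact_force"])
h=w2h(s["tool_pos"]); print(delta(h2w(-.002,h[1]+.004,h[2]),TH+np.pi/2))
E
```

```text
[-0.0316 -0.1036  0.0967] [-0.47388609  0.43775666 -0.04035925]
([0.0012, 0.0298, 0.0], [0.0, 0.0001, 0.095])
```

Emit:
arm_command([
  [[0,0.004,0],[0,0,0.015],0.0625],
  [[0,0.009,0],[0,0,0.035],0.0625],
  [[0.001,0.014,0],[0,0,0.055],0.0625],
  [[0.001,0.019,0],[0,0,0.075],0.0625],
  [[0.001,0.023,0],[0,0,0.095],0.0625],
])

```text
time: 9.35
tool_pos: [0.4889, -0.0925, 0.0965]
tool_rot: [-3.137, -0.0, 1.413]
contact_force: [-6.8, 0.6, 5.4]
opening: 0.0625
grip_force: 3.6
```

Emit:
arm_command([
  [[0,0.002,0],[0,0,0],0.0625],
  [[0,0.004,0],[0,0,0],0.0625],
  [[0,0.006,0],[0,0,0],0.0625],
  [[0,0.008,0],[0,0,0],0.0625],
  [[0,0.008,0],[0,0,0],0.0625],
])

```text
time: 9.85
tool_pos: [0.497, -0.0937, 0.0965]
tool_rot: [-3.138, -0.0, 1.413]
contact_force: [-6.7, 1.6, 4.8]
opening: 0.0625
grip_force: 2.8
```

Run:
```python
from h import *
s=robot.observe(); print(np.round(w2h(s["tool_pos"]),4),s["contact_force"],s["tool_rot"][2]-TH-np.pi/2)
```

```text
[-0.0023 -0.1002  0.0965] [-6.70240793  1.62978784  4.77416601] -0.0004209409849305068
```

Emit:
arm_command([
  [[0,0.0005,0],[0,0,0],0.0625],
  [[0,0.001,0],[0,0,0],0.0625],
  [[0,0.0015,0],[0,0,0],0.0625],
  [[0,0.002,0],[0,0,0],0.0625],
  [[0,0.002,0],[0,0,0],0.0625],
])

```text
time: 10.35
tool_pos: [0.4986, -0.0939, 0.0964]
tool_rot: [-3.137, -0.0, 1.413]
contact_force: [-6.5, 1.2, 4.5]
opening: 0.0626
grip_force: 3.3
```

Emit:
arm_command([
  [[0,0.0005,0],[0,0,0],0.0625],
  [[0,0.001,0],[0,0,0],0.0625],
  [[0,0.0015,0],[0,0,0],0.0625],
  [[0,0.0015,0],[0,0,0],0.0625],
  [[0,0.0015,0],[0,0,0],0.0625],
])

```text
time: 10.85
tool_pos: [0.5001, -0.0941, 0.0964]
tool_rot: [-3.137, -0.0, 1.413]
contact_force: [-7.2, 0.5, 4.3]
opening: 0.0623
grip_force: 3.3
```

Emit:
arm_command([
  [[0,0.0005,0],[0,0,0],0.0625],
  [[0,0.001,0],[0,0,0],0.0625],
  [[0,0.001,0],[0,0,0],0.0625],
  [[0,0.001,0],[0,0,0],0.0625],
  [[0,0.001,0],[0,0,0],0.0625],
])

```text
time: 11.35
tool_pos: [0.5001, -0.0941, 0.0963]
tool_rot: [-3.135, -0.0, 1.414]
contact_force: [-9.3, 1.2, 6.9]
opening: 0.0626
grip_force: 4.8
```

Emit:
arm_command([
  [[0,-0.0015,0],[0,0,0],0.0625],
  [[0,-0.0015,0],[0,0,0],0.07],
  [[0,-0.001,0],[0,0,0],0.072],
  [[0,-0.001,0],[0,0,0],0.072],
  [[0,-0.001,-0.015],[0,0,0],0.072],
])

```text
time: 11.85
tool_pos: [0.5011, -0.0944, 0.1104]
tool_rot: [-3.138, -0.0, 1.414]
contact_force: [0.9, -0.4, 0.8]
opening: 0.072
grip_force: 0.0
```

Emit:
arm_command([
  [[0,0,-0.03],[0,0,0],0.02],
  [[-0.01,0,-0.035],[0,0,0],0.02],
  [[-0.035,0,-0.035],[0,0,0],0.02],
  [[-0.06,0,-0.035],[0,0,0],0.02],
  [[-0.07,0,-0.035],[0,0,0],0.02],
])

```text
time: 12.35
tool_pos: [0.4906, -0.1658, 0.1463]
tool_rot: [3.142, 0.001, 1.412]
contact_force: [-0.1, -0.1, -0.6]
opening: 0.0369
grip_force: 0.0
```

Emit:
arm_command([
  [[0,0,0],[0,0,0],0.02],
  [[0,0,0],[0,0,0],0.02],
  [[0,0,0],[0,0,0],0.02],
  [[0,0,0],[0,0,0],0.02],
  [[0,0,0],[0,0,0],0.02],
])

```text
time: 12.85
tool_pos: [0.4911, -0.1632, 0.1467]
tool_rot: [3.142, 0.0, 1.415]
contact_force: [-0.9, 0.0, 0.1]
opening: 0.0199
grip_force: 0.0
```

Run:
```python
from h import *
s=robot.observe(); print(s["tool_pos"],np.round(w2h(s["tool_pos"]),4),s["opening"],s["tool_rot"])
im=robot.read_camera("scene"); cv2.imwrite("pics/s4.png",cv2.resize(im[110:310,190:390,::-1],None,fx=3,fy=3,interpolation=cv2.INTER_CUBIC))
m=robot.camera_model("scene")
```

```text
[ 0.49106949 -0.16319326  0.14674381] [ 0.0027 -0.1698  0.1467] 0.019930092534722207 [3.14153411e+00 3.64769930e-05 1.41473532e+00]
```

View pics/s4.png

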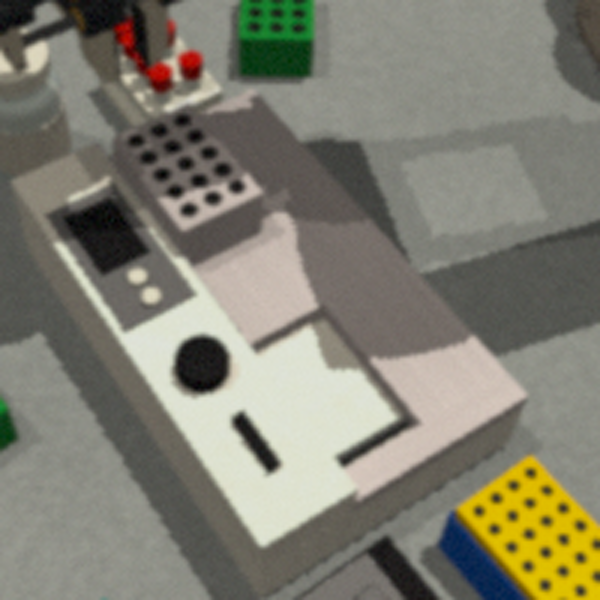

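Run:
```python
from h import *
m=dict(np.load("w3.npz"))
for r,z in((243,0),(262,.077),(262,.06)): print(r,z,np.round(w2h(ray(m,(237,r),z)[0]),4))
```

```text
243 0 [-0.0621 -0.1997  0.    ]
262 0.077 [-0.0533 -0.1897  0.077 ]
262 0.06 [-0.0554 -0.1968  0.06  ]
```

Emit:
arm_command([
  [[0.001,-0.003,0.01],[0,0,0],0.02],
  [[0.001,-0.003,0.025],[0,0,0],0.02],
  [[0.001,-0.003,0.037],[0,0,0],0.02],
  [[0.001,-0.003,0.044],[0,0,0],0.02],
  [[0.001,-0.003,0.046],[0,0,0],0.02],
])

```text
time: 13.4
tool_pos: [0.4876, -0.1621, 0.0996]
tool_rot: [-3.14, -0.0, 1.414]
contact_force: [0.4, 0.3, -0.2]
opening: 0.0199
grip_force: 0.0
```

Emit:
arm_command([
  [[0,0,0.008],[0,0,0],0.02],
  [[0,0,0.016],[0,0,0],0.02],
  [[0,0,0.022],[0,0,0],0.02],
  [[0,0,0.0245],[0,0,0],0.02],
  [[0,0,0.0245],[0,0,0],0.02],
])

```text
time: 13.9
tool_pos: [0.488, -0.1623, 0.0758]
tool_rot: [-3.141, -0.0, 1.414]
contact_force: [-0.2, 0.2, 0.1]
opening: 0.02
grip_force: 0.0
```

Emit:
arm_command([
  [[0.003,0,0],[0,0,0],0.02],
  [[0.006,0,0],[0,0,0],0.02],
  [[0.01,0,0],[0,0,0],0.02],
  [[0.015,0,0],[0,0,0],0.02],
  [[0.02,0,0],[0,0,0],0.02],
])

```text
time: 14.4
tool_pos: [0.4914, -0.1429, 0.0765]
tool_rot: [3.141, 0.001, 1.414]
contact_force: [-1.5, -5.1, 1.6]
opening: 0.0201
grip_force: 2.6
```

Run:
```python
from h import *
s=robot.observe(); print(s["tool_pos"],np.round(w2h(s["tool_pos"]),4),s["contact_force"],s["torque"])
```

```text
[ 0.49135216 -0.14287047  0.07647913] [-0.0002 -0.1496  0.0765] [-1.46013905 -5.09818966  1.60664245] [-0.74924075  0.1681447   0.04597299]
```

Emit:
arm_command([
  [[0.01,0,0],[0,0,0],0.02],
  [[0.02,0,0],[0,0,0],0.02],
  [[0.03,0,0],[0,0,0],0.02],
  [[0.04,0,0],[0,0,0],0.02],
  [[0.05,0,0],[0,0,0],0.02],
])

```text
time: 14.9
tool_pos: [0.4989, -0.0933, 0.0765]
tool_rot: [-3.141, 0.001, 1.414]
contact_force: [-2.6, -6.8, 1.9]
opening: 0.02
grip_force: 3.1
```

Emit:
arm_command([
  [[0.01,0,0],[0,0,0],0.02],
  [[0.02,0,0],[0,0,0],0.02],
  [[0.03,0,0],[0,0,0],0.02],
  [[0.04,0,0],[0,0,0],0.02],
  [[0.05,0,0],[0,0,0],0.02],
])

```text
time: 15.4
tool_pos: [0.5065, -0.0441, 0.0765]
tool_rot: [-3.141, 0.002, 1.414]
contact_force: [-3.3, -7.4, 4.0]
opening: 0.02
grip_force: 3.8
```

Run:
```python
from h import *
s=robot.observe(); print(s["tool_pos"],np.round(w2h(s["tool_pos"]),4),s["contact_force"])
im=robot.read_camera("side"); cv2.imwrite("pics/d5.png",cv2.resize(im[150:310,200:380,::-1],None,fx=3,fy=3,interpolation=cv2.INTER_CUBIC))
```

```text
[ 0.50649241 -0.04406697  0.07650876] [-0.0006 -0.0497  0.0765] [-3.28136017 -7.39858478  3.98932979]
```

View pics/d5.png

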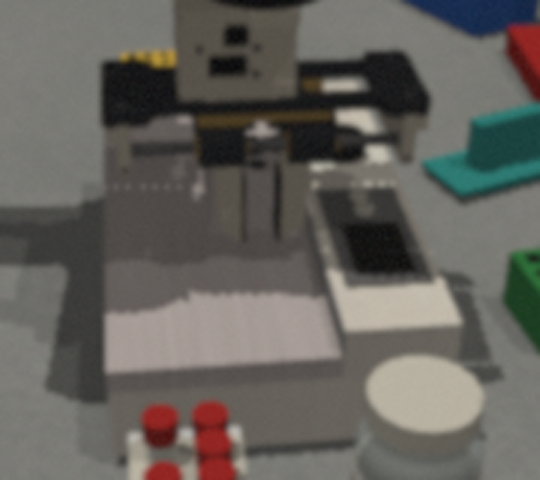

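Side view: the fingers, at crop (260,190), are pushing the tail squarely along the rail. The rack and the bottle are clear. I'll continue more slowly.

Emit:
arm_command([
  [[0.005,0,0],[0,0,0],0.02],
  [[0.01,0,0],[0,0,0],0.02],
  [[0.015,0,0],[0,0,0],0.02],
  [[0.02,0,0],[0,0,0],0.02],
  [[0.025,0,0],[0,0,0],0.02],
])

```text
time: 15.95
tool_pos: [0.5104, -0.0198, 0.0764]
tool_rot: [-3.141, 0.002, 1.414]
contact_force: [-5.7, -8.2, 6.1]
opening: 0.0199
grip_force: 4.3
```

Emit:
arm_command([
  [[0.004,0,0],[0,0,0],0.02],
  [[0.008,0,0],[0,0,0],0.02],
  [[0.012,0,0],[0,0,0],0.02],
  [[0.015,0,0],[0,0,0],0.02],
  [[0.017,0,0],[0,0,0],0.02],
])

```text
time: 16.45
tool_pos: [0.5133, -0.002, 0.0759]
tool_rot: [-3.141, -0.0, 1.414]
contact_force: [-0.5, -2.2, -0.5]
opening: 0.0202
grip_force: 1.2
```

Run:
```python
from h import *
s=robot.observe(); print(s["tool_pos"],np.round(w2h(s["tool_pos"]),4),s["contact_force"])
im=robot.read_camera("scene"); cv2.imwrite("pics/s6.png",cv2.resize(im[110:310,190:390,::-1],None,fx=3,fy=3,interpolation=cv2.INTER_CUBIC))
```

```text
[ 0.51331364 -0.00201198  0.07592505] [-0.0005 -0.0071  0.0759] [-0.51619801 -2.22441303 -0.49855812]
```

View pics/s6.png

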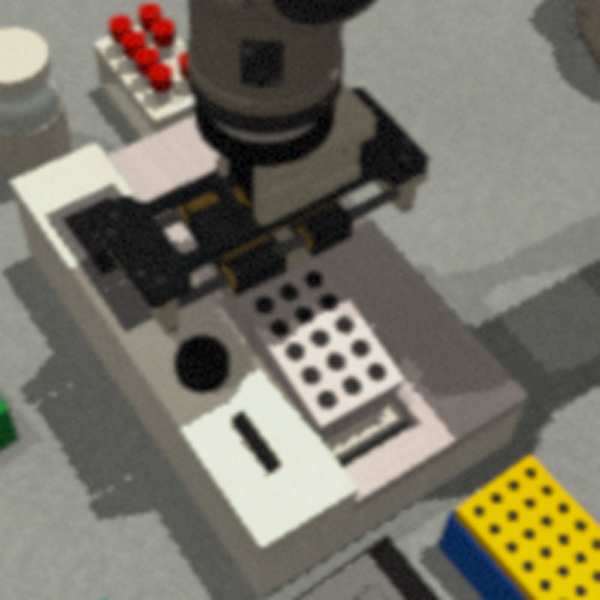

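The block is in the pocket mouth with its nose dipped at (350,415), in line between the rail and the pocket's -x wall. I've now used all my picture views, so from here I work by force and position.

Emit:
arm_command([
  [[0.002,0,0],[0,0,0],0.02],
  [[0.004,0,0],[0,0,0],0.02],
  [[0.006,0,0],[0,0,0],0.02],
  [[0.008,0,0],[0,0,0],0.02],
  [[0.01,0,0],[0,0,0],0.02],
])

```text
time: 17.0
tool_pos: [0.515, 0.0077, 0.0762]
tool_rot: [-3.141, 0.0, 1.414]
contact_force: [-0.2, -3.3, -1.3]
opening: 0.0204
grip_force: 1.2
```

Emit:
arm_command([
  [[0.001,0,0],[0,0,0],0.02],
  [[0.002,0,0],[0,0,0],0.02],
  [[0.003,0,0],[0,0,0],0.02],
  [[0.003,0,0],[0,0,0],0.02],
  [[0.003,0,0],[0,0,0],0.02],
])

```text
time: 17.5
tool_pos: [0.5155, 0.0106, 0.0762]
tool_rot: [3.142, -0.0, 1.414]
contact_force: [-0.2, -1.8, 0.3]
opening: 0.02
grip_force: 0.7
```

Emit:
arm_command([
  [[-0.002,0,0],[0,0,0],0.02],
  [[-0.002,0,-0.006],[0,0,0],0.02],
  [[-0.002,0,-0.014],[0,0,0],0.02],
  [[0,0,-0.016],[0,0,0],0.02],
  [[0.001,0,-0.016],[0,0,0],0.02],
])

```text
time: 18.0
tool_pos: [0.5162, 0.0117, 0.093]
tool_rot: [3.14, -0.0, 1.414]
contact_force: [0.1, 0.9, -0.7]
opening: 0.0197
grip_force: 0.0
```

Emit:
arm_command([
  [[0.001,0,0],[0,0,0],0.02],
  [[0.002,0,0],[0,0,0],0.02],
  [[0.003,0,0],[0,0,0],0.02],
  [[0.003,0,0],[0,0,0],0.02],
  [[0.003,0,0],[0,0,0],0.02],
])

```text
time: 18.5
tool_pos: [0.516, 0.0142, 0.0921]
tool_rot: [-3.141, 0.0, 1.414]
contact_force: [-0.4, -3.3, 1.1]
opening: 0.0201
grip_force: 1.8
```

Emit:
arm_command([
  [[0.001,0,0],[0,0,0],0.02],
  [[0.002,0,0],[0,0,0],0.02],
  [[0.003,0,0],[0,0,0],0.02],
  [[0.004,0,0],[0,0,0],0.02],
  [[0.004,0,0],[0,0,0],0.02],
])

```text
time: 19.0
tool_pos: [0.5167, 0.0174, 0.0921]
tool_rot: [3.142, 0.002, 1.414]
contact_force: [-0.9, -6.9, -0.6]
opening: 0.0196
grip_force: 4.0
```

Emit:
arm_command([
  [[0.001,0,0],[0,0,0],0.02],
  [[0.002,0,0],[0,0,0],0.02],
  [[0.002,0,0],[0,0,0],0.02],
  [[0.002,0,0],[0,0,0],0.02],
  [[0.002,0,0],[0,0,0],0.02],
])

```text
time: 19.5
tool_pos: [0.517, 0.0188, 0.0922]
tool_rot: [3.141, 0.002, 1.414]
contact_force: [-0.5, -9.9, 0.8]
opening: 0.0197
grip_force: 5.1
```

Emit:
arm_command([
  [[0.0005,0,0],[0,0,0],0.02],
  [[0.001,0,0],[0,0,0],0.02],
  [[0.0015,0,0],[0,0,0],0.02],
  [[0.0015,0,0],[0,0,0],0.02],
  [[0.0015,0,0],[0,0,0],0.02],
])

```text
time: 20.0
tool_pos: [0.5172, 0.0199, 0.0922]
tool_rot: [3.141, 0.003, 1.414]
contact_force: [-1.9, -12.4, 1.9]
opening: 0.0202
grip_force: 6.2
```

Emit:
arm_command([
  [[0.0005,0,0.001],[0,0,0],0.02],
  [[0.001,0,0.002],[0,0,0],0.02],
  [[0.001,0,0.003],[0,0,0],0.02],
  [[0.001,0,0.004],[0,0,0],0.02],
  [[0.001,0,0.005],[0,0,0],0.02],
])

```text
time: 20.5
tool_pos: [0.5173, 0.0198, 0.0874]
tool_rot: [3.141, 0.005, 1.415]
contact_force: [-3.2, -18.5, 3.1]
opening: 0.02
grip_force: 9.1
```

Emit:
arm_command([
  [[0,0,0.001],[0,0,0],0.02],
  [[-0.0005,0,0.002],[0,0,0],0.02],
  [[-0.0005,0,0.003],[0,0,0],0.02],
  [[-0.0005,0,0.004],[0,0,0],0.02],
  [[-0.0005,0,0.005],[0,0,0],0.02],
])

```text
time: 21.0
tool_pos: [0.5172, 0.0191, 0.0823]
tool_rot: [3.142, 0.005, 1.415]
contact_force: [-3.2, -18.9, 2.0]
opening: 0.0197
grip_force: 9.7
```

Emit:
arm_command([
  [[0,0,0.001],[0,0,0],0.02],
  [[0,0,0.002],[0,0,0],0.02],
  [[-0.0005,0,0.003],[0,0,0],0.02],
  [[-0.0005,0,0.004],[0,0,0],0.02],
  [[-0.0005,0,0.005],[0,0,0],0.02],
])

```text
time: 21.5
tool_pos: [0.5169, 0.018, 0.0774]
tool_rot: [-3.141, 0.006, 1.415]
contact_force: [-4.3, -22.9, 5.8]
opening: 0.02
grip_force: 11.6
```

Run:
```python
from h import *
# block tilt/height without viewing: find bright/dark well blobs in the side camera above the deck
s=robot.observe(); print(np.round(w2h(s["tool_pos"]),4),s["contact_force"])
for n in("scene","side"):
    im=robot.read_camera(n); cv2.imwrite(f"pics/{n}7.png",im[:,:,::-1]); m=robot.camera_model(n)
    b=blobs(im.max(2)<45,4); cs=[c.mean(0) for c in b if cv2.contourArea(c)<60]
    ref={z:proj(m,h2w(0,.068,z))[0] for z in(.099,.11)}; print(n,{k:v.round(0).tolist() for k,v in ref.items()})
    print([c.round(1).tolist() for c in cs if np.hypot(*(c-ref[.099]))<50])
```

```text
[-0.      0.0133  0.0774] [ -4.28412845 -22.88717436   5.83157299]
scene {0.099: [299.0, 228.0], 0.11: [299.0, 225.0]}
[[274.7, 256.7], [294.8, 223.3], [297.3, 212.3], [286.7, 227.6], [281.4, 220.9], [289.4, 216.5], [302.7, 218.6], [267.6, 212.1], [291.7, 234.3]]
side {0.099: [281.0, 189.0], 0.11: [281.0, 185.0]}
[[272.8, 156.7], [275.4, 147.0]]
```

```bash
cat > wells.py <<'E'
from h import *
def wells(im,n="scene"):
    m=robot.camera_model(n)
    g=cv2.cvtColor(im,cv2.COLOR_RGB2GRAY); c=proj(m,h2w(0,.068,.1))[0].astype(int); x0,y0=c-45
    G=cv2.resize(g[y0:y0+90,x0:x0+90],None,fx=4,fy=4,interpolation=cv2.INTER_CUBIC)
    bh=cv2.morphologyEx(G,cv2.MORPH_BLACKHAT,cv2.getStructuringElement(cv2.MORPH_ELLIPSE,(41,41)))
    out=[]
    for b in blobs(bh>25,60):
        (u,v),(w,h),_=cv2.minAreaRect(b.astype(np.float32))
        if 8<min(w,h) and max(w,h)<45 and max(w,h)/min(w,h)<2.2: out.append([(u+.5)/4+x0-.5,(v+.5)/4+y0-.5])
    return np.array(out),m
def onx(m,uv,x):  # ray meets the heater plane x = const -> heater y,z (mm)
    a=np.array(w2h(ray(m,uv,0.)[0]));b=np.array(w2h(ray(m,uv,.2)[0]));t=(x-a[0])/(b[0]-a[0]);return ((a+t*(b-a))*1000).round(1)
E
python3 - <<'E'
from wells import *
im=cv2.imread("pics/scene7.png")[:,:,::-1].copy()
W,m=wells(im)
for w in sorted(W.tolist(),key=lambda w:-w[1]):
    h=np.array(w2h(ray(m,w,.1)[0]))*1000; print(np.round(w,1),"on z=.1:",h.round(1)[:2],"yz on nearest col", onx(m,w,.018*round(h[0]/18)))
E
```

```text
[253.3 261.2] on z=.1: [103.4  81.3] yz on nearest col [108.   90.8 120.8]
[303.2 249.4] on z=.1: [ 17.9 108.2] yz on nearest col [ 18.  108.3 100.4]
[311.5 244.5] on z=.1: [ -0. 108.] yz on nearest col [  0.  108.  100.1]
[297.4 241.9] on z=.1: [18.  90.4] yz on nearest col [18.  90.4 99.9]
[319.8 239.8] on z=.1: [-18.1 108. ] yz on nearest col [-18.  108.1 100.3]
[305.9 237.2] on z=.1: [-0.2 90.5] yz on nearest col [  0.   90.7 100.4]
[292.1 234.8] on z=.1: [17.8 73.1] yz on nearest col [ 18.   73.4 100.7]
[313.9 232.5] on z=.1: [-18.1  90.2] yz on nearest col [-18.   90.2 100.1]
[300.4 230.3] on z=.1: [-0.2 73.2] yz on nearest col [  0.   73.4 100.4]
[286.8 227.8] on z=.1: [17.8 55.7] yz on nearest col [ 18.   56.  100.6]
[308.4 225.5] on z=.1: [-18.3  72.7] yz on nearest col [-18.   73.  100.6]
[294.8 223.2] on z=.1: [-0.1 55.3] yz on nearest col [  0.   55.4 100.2]
[281.2 221. ] on z=.1: [18.3 38.1] yz on nearest col [18.  37.7 99.2]
[302.7 218.8] on z=.1: [-17.9  55.1] yz on nearest col [-18.   55.   99.7]
[289.5 216.4] on z=.1: [-0.2 37.7] yz on nearest col [  0.   38.  100.5]
[276.1 213.5] on z=.1: [17.5 19.1] yz on nearest col [ 18.   19.9 101.4]
[297.4 212.4] on z=.1: [-17.6  38.1] yz on nearest col [-18.   37.6  99.1]
[260.7 204.8] on z=.1: [ 31.4 -13.1] yz on nearest col [ 36.   -4.9 113.3]
[301.9 199.9] on z=.1: [-41.1  19. ] yz on nearest col [-36.   25.1 110.9]
[292.6 199.1] on z=.1: [-27.3   7.9] yz on nearest col [-36.   -3.5  80.3]
[257.  185.2] on z=.1: [ 13.2 -57.1] yz on nearest col [ 18.  -48.3 112.8]
[279.2 183.9] on z=.1: [-25.6 -36.8] yz on nearest col [-18.  -25.5 117.3]
```

The wells show the block already flat: all five rows have their tops at z ≈ 100 mm, with the centre pushed forward by the spring plate's travel. I'll let off slowly, rise, and then press from above.

Emit:
arm_command([
  [[-0.001,0,0],[0,0,0],0.02],
  [[-0.002,0,0],[0,0,0],0.02],
  [[-0.004,0,0],[0,0,0],0.02],
  [[-0.007,0,0],[0,0,0],0.02],
  [[-0.01,0,-0.002],[0,0,0],0.02],
])

```text
time: 22.1
tool_pos: [0.5155, 0.0123, 0.079]
tool_rot: [-3.141, -0.001, 1.413]
contact_force: [-0.4, -0.5, -0.6]
opening: 0.02
grip_force: 0.0
```

Emit:
arm_command([
  [[0,0,-0.015],[0,0,0],0.02],
  [[0,0,-0.03],[0,0,0],0.02],
  [[0.02,0,-0.035],[0,0,0],0.02],
  [[0.04,0,-0.035],[0,0,0],0.02],
  [[0.04,0,-0.035],[0,0,0],0.02],
])

```text
time: 22.6
tool_pos: [0.5222, 0.0537, 0.1146]
tool_rot: [3.141, -0.001, 1.416]
contact_force: [-0.8, 0.1, 0.7]
opening: 0.0199
grip_force: 0.0
```

```bash
cat > chk.py <<'E'
from wells import *
s=robot.observe(); print(np.round(w2h(s["tool_pos"]),4),s["contact_force"].round(1))
W,m=wells(robot.read_camera("scene"))
for w in sorted(W.tolist(),key=lambda w:-w[1]):
    h=np.array(w2h(ray(m,w,.1)[0]))*1000
    if abs(h[0])<25 and 15<h[1]<120: print(h.round(1)[:2],"yz", onx(m,w,.018*round(h[0]/18))[1:])
E
python3 chk.py
```

```text
[-0.0004  0.0493  0.1146] [-0.8  0.1  0.7]
[  0.2 103.3] yz [103.1  99.5]
[-18.1 102.8] yz [102.8 100.1]
[ 0. 85.] yz [85.  99.9]
[18.2 68.5] yz [68.3 99.5]
[-18.1  84.6] yz [ 84.7 100.2]
[ 0.1 68.4] yz [68.3 99.8]
[18.4 50.8] yz [50.3 99. ]
[-17.8  68.6] yz [68.4 99.6]
[-0.9 51.5] yz [ 52.7 102.3]
[-17.8  49. ] yz [48.8 99.5]
[ 0.6 36.2] yz [35.3 98.4]
```

Emit:
arm_command([
  [[-0.008,0,0],[0,0,0],0.02],
  [[-0.014,0,0.004],[0,0,0],0.02],
  [[-0.014,0,0.009],[0,0,0],0.02],
  [[-0.014,0,0.012],[0,0,0],0.02],
  [[-0.014,0,0.014],[0,0,0],0.02],
])

```text
time: 23.15
tool_pos: [0.5195, 0.0373, 0.0996]
tool_rot: [-3.141, 0.0, 1.413]
contact_force: [0.8, 0.0, -0.1]
opening: 0.0201
grip_force: 0.0
```

Emit:
arm_command([
  [[0,0,0.0005],[0,0,0],0.02],
  [[0,0,0.001],[0,0,0],0.02],
  [[0,0,0.0015],[0,0,0],0.02],
  [[0,0,0.002],[0,0,0],0.02],
  [[0,0,0.002],[0,0,0],0.02],
])

```text
time: 23.65
tool_pos: [0.5197, 0.0376, 0.0992]
tool_rot: [3.141, 0.0, 1.414]
contact_force: [-3.2, -1.2, 9.8]
opening: 0.02
grip_force: 4.5
```

Emit:
arm_command([
  [[0,0,0.001],[0,0,0],0.02],
  [[0,0,0.002],[0,0,0],0.02],
  [[0,0,0.003],[0,0,0],0.02],
  [[0,0,0.003],[0,0,0],0.02],
  [[0,0,0.003],[0,0,0],0.02],
])

```text
time: 24.15
tool_pos: [0.5198, 0.0376, 0.099]
tool_rot: [3.139, 0.0, 1.414]
contact_force: [-12.2, -0.8, 33.3]
opening: 0.02
grip_force: 16.4
```

Emit:
arm_command([
  [[0,0,-0.005],[0,0,0],0.02],
  [[0,0,-0.025],[0,0,0],0.02],
  [[0,0,-0.06],[0,0,0],0.02],
  [[0,0,-0.1],[0,0,0],0.02],
  [[-0.04,0,-0.12],[0,0,0],0.02],
])

```text
time: 24.65
tool_pos: [0.5153, 0.0008, 0.2186]
tool_rot: [3.136, -0.002, 1.419]
contact_force: [0.8, -1.2, -0.8]
opening: 0.0199
grip_force: 0.0
```

Emit:
arm_command([
  [[-0.04,0,0],[0,0,0],0.02],
  [[-0.08,0,0],[0,0,0],0.02],
  [[-0.12,0,0],[0,0,0],0.02],
  [[-0.14,0,0],[0,0,0],0.02],
  [[-0.14,0,0],[0,0,0],0.02],
])

```text
time: 25.15
tool_pos: [0.4914, -0.1424, 0.2152]
tool_rot: [3.141, 0.001, 1.41]
contact_force: [-0.5, 0.2, 0.5]
opening: 0.0199
grip_force: 0.0
```

```bash
python3 chk.py
```

```text
[-2.000e-04 -1.492e-01  2.152e-01] [-0.5  0.2  0.5]
[ 17.8 103.8] yz [104.1 100.6]
[ -0.  103.5] yz [103.5 100. ]
[17.7 86.2] yz [ 86.6 100.7]
[-18.  103.6] yz [103.6  99.9]
[ 0.2 86. ] yz [85.8 99.4]
[18.1 68.9] yz [68.7 99.6]
[-17.9  85.9] yz [85.8 99.9]
[ 0.  68.7] yz [68.7 99.9]
[18.4 51.2] yz [50.7 99. ]
[-17.8  68.6] yz [68.4 99.6]
[ 0.4 51.2] yz [50.7 99.1]
[18.7 34. ] yz [33.  98.2]
[-17.4  51.2] yz [50.4 98.5]
[ 0.7 33.6] yz [32.7 98.3]
[-17.5  33.4] yz [32.7 98.7]
```

Emit:
arm_command([
  [[0.04,0,0],[0,0,0],0.02],
  [[0.085,0,0],[0,0,0],0.02],
  [[0.13,0,0],[0,0,0],0.02],
  [[0.175,0,0],[0,0,0],0.02],
  [[0.215,0,0.01],[0,0,0],0.02],
])

```text
time: 25.7
tool_pos: [0.5257, 0.076, 0.2064]
tool_rot: [3.139, -0.001, 1.416]
contact_force: [1.0, -0.1, 0.2]
opening: 0.02
grip_force: 0.0
```

Emit:
arm_command([
  [[0.02,0,0.03],[0,0,0],0.02],
  [[0.03,0,0.06],[0,0,0],0.02],
  [[0.03,0,0.085],[0,0,0],0.02],
  [[0.03,0,0.098],[0,0,0],0.02],
  [[0.03,0,0.101],[0,0,0],0.02],
])

```text
time: 26.2
tool_pos: [0.5284, 0.1035, 0.1024]
tool_rot: [-3.138, 0.0, 1.416]
contact_force: [-0.0, -0.2, -0.4]
opening: 0.0204
grip_force: 0.0
```

```bash
python3 -c "
from h import *
s=robot.observe(); print(np.round(w2h(s['tool_pos']),4),s['contact_force'].round(1))"
```

```text
[-0.0021  0.0995  0.1024] [-0.  -0.2 -0.4]
```

Emit:
arm_command([
  [[0,0,0],[0,0,0],0.02],
  [[0,0,0.001],[0,0,0],0.02],
  [[0,0,0.0015],[0,0,0],0.02],
  [[0,0,0.002],[0,0,0],0.02],
  [[0,0,0.002],[0,0,0],0.02],
])

```text
time: 26.7
tool_pos: [0.5301, 0.1018, 0.1026]
tool_rot: [3.141, -0.0, 1.414]
contact_force: [0.5, -0.4, 0.3]
opening: 0.0196
grip_force: 0.0
```

Emit:
arm_command([
  [[0,0,0.001],[0,0,0],0.02],
  [[0,0,0.002],[0,0,0],0.02],
  [[0,0,0.003],[0,0,0],0.02],
  [[0,0,0.004],[0,0,0],0.02],
  [[0,0,0.004],[0,0,0],0.02],
])

```text
time: 27.2
tool_pos: [0.53, 0.1018, 0.0992]
tool_rot: [3.141, 0.0, 1.414]
contact_force: [-2.7, -0.9, 10.2]
opening: 0.0202
grip_force: 4.7
```

The nose touches at z 0.0992 m with 10 N, the same as the tail, so the block is flat and home. I'll press briefly, then withdraw.

Emit:
arm_command([
  [[0,0,0.001],[0,0,0],0.02],
  [[0,0,0.001],[0,0,0],0.02],
  [[0,0,-0.01],[0,0,0],0.02],
  [[0,0,-0.04],[0,0,0],0.02],
  [[0,0,-0.08],[0,0,0],0.02],
])

```text
time: 27.7
tool_pos: [0.5288, 0.1018, 0.1777]
tool_rot: [-3.138, 0.001, 1.414]
contact_force: [0.4, -0.1, 0.6]
opening: 0.02
grip_force: 0.0
```

Emit:
arm_command([
  [[-0.03,0,-0.04],[0,0,0],0.02],
  [[-0.07,0,-0.05],[0,0,0],0.02],
  [[-0.115,0,-0.05],[0,0,0],0.02],
  [[-0.16,0,-0.05],[0,0,0],0.02],
  [[-0.19,0,-0.05],[0,0,0],0.02],
])

```text
time: 28.2
tool_pos: [0.4997, -0.0883, 0.2287]
tool_rot: [3.141, 0.001, 1.412]
contact_force: [-0.1, 0.0, 0.7]
opening: 0.02
grip_force: 0.0
```

Emit:
arm_command([
  [[0,0,0],[0,0,0],0.02],
  [[0,0,0],[0,0,0],0.02],
  [[0,0,0],[0,0,0],0.02],
  [[0,0,0],[0,0,0],0.02],
  [[0,0,0],[0,0,0],0.02],
])

```text
time: 28.7
tool_pos: [0.5004, -0.0848, 0.2282]
tool_rot: [3.142, -0.0, 1.415]
contact_force: [-0.3, -0.8, -0.0]
opening: 0.0202
grip_force: 0.0
```

```bash
python3 chk.py | awk 'NR<2||NR%4==0'; python3 -c "
from cell import robot
print(robot.hand_in())"
```

```text
[-0.0003 -0.0909  0.2282] [-0.3 -0.8 -0. ]
[18. 86.] yz [ 86.1 100.1]
[-17.9  85.7] yz [85.6 99.8]
[ 0.4 51. ] yz [50.5 99. ]
[-17.5  33.4] yz [32.7 98.7]
the job is handed in; nothing more can be done
None
```

The job is handed in at about 29 s: the cover lies handle up on the middle of the mat, and the block sits flat in the pocket, its top at about 99 mm at both ends. The tip box, tube rack and bottle were not touched as far as I could tell.

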